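Pack the microscope optics into their lens case

TASK

Pack the microscope's four loose optics from the blue mat into the open lens case, each set down upright, without dropping it, on the insert made for it: the ring light flat around the round boss, the auxiliary lens in the large round recess, the eyepiece in the small round recess and the camera in the rectangular recess. The solder-paste jar and the loupe look much like the optics but do not belong to the kit: leave them standing where they are.

Things in the scene. Friction and masses are not known exactly. Their poses are not given: they have to be found in the camera images.
- ring_light_mid (a point): LED ring light, matt grey ring lying flat: outside 92 mm, bore 58 mm (wall 17 mm), 32 mm high, 160 g. Point: on its axis in the bore, 16 mm above its underside. Three steel thumbscrews stick out 10 mm near the top at 0 (+x), 120 and 240 degrees, with blocks 7 mm proud on the wall above them; the wall is clear at 60, 180, 300 degrees for a pinch from above, one finger in the bore.
- aux_lens_mid (a point): the auxiliary objective lens: short upright black cylinder with three fine silver bands, 54 mm diameter, 36 mm high, a wide bluish glass (43 mm) in its top face. The point is on its axis half-way up, 18 mm above its underside; z up. About 130 g.
- eyepiece_mid (a point): the eyepiece: standing upright on a 30 mm silver barrel (22 mm high) with a wider black head above it (42 mm diameter, from 22 to 54 mm up); 54 mm high in all, flat black top 38 mm across with a small bluish glass (23 mm). The point is on its axis half-way up, 27 mm above its underside, in the head's lower part; z up. About 90 g.
- camera_mid (a point): the microscope camera: aluminium box 64 mm (its x) by 44 mm (its y) and 40 mm high with a round black lens mount (30 mm diameter, 6 mm high) in the middle of its top. The point is at the centre of the box, 20 mm above its underside; z up. About 140 g.
- seat_ring: grey square insert, 117 x 117 x 24 mm high, one of four set two by two in the open black case (250 mm square, rim just below the inserts' tops, which are 33 mm above the table); which lies where varies. Origin: centre of its underside, axes along its sides. The ring light's: flat top with a round boss in the middle (39 mm wide, 8 mm high); the ring lies on the top around it, underside 24 mm above this origin.
- seat_lens: grey square insert, 117 x 117 x 24 mm high, one of four set two by two in the open black case (250 mm square, rim just below the inserts' tops, which are 33 mm above the table); which lies where varies. Origin: centre of its underside, axes along its sides. The auxiliary lens's: a round recess in the middle, 70 mm diameter, 8 mm deep, dark floor 16 mm above this origin.
- seat_eyepiece: grey square insert, 117 x 117 x 24 mm high, one of four set two by two in the open black case (250 mm square, rim just below the inserts' tops, which are 33 mm above the table); which lies where varies. Origin: centre of its underside, axes along its sides. The eyepiece's: a small round recess in the middle, 46 mm diameter, 8 mm deep, dark floor 16 mm above this origin.
- seat_camera: grey square insert, 117 x 117 x 24 mm high, one of four set two by two in the open black case (250 mm square, rim just below the inserts' tops, which are 33 mm above the table); which lies where varies. Origin: centre of its underside, axes along its sides. The camera's: a rectangular recess in the middle, 80 mm along its x and 60 mm along its y, 8 mm deep, dark floor 16 mm above this origin.
- paste_jar_mid (a point): jar of solder paste, not to be packed: white jar with a plain black ribbed screw lid, 51 mm diameter, 34 mm high, no glass. The point is on its axis half-way up, 17 mm above its underside.
- loupe_mid (a point): watchmaker's eye loupe, not to be packed: black hollow cone standing on its narrow end, 27 mm wide below and 42 mm at its open top, 38 mm high. The point is on its axis half-way up, 19 mm above its underside.
Mind the look-alikes: they are no part of the job. What is shaped like the part that bears camera_mid but green, purple or red is not meant.

How it is judged (in metres and radians):
At the end, for the whole second after the job is handed in: Each of the four optics rests released on its own insert, its axis within 12 mm of the insert's centre, fully down (within 4 mm of its seated height), upright within 0.1 rad and at rest; the paste jar and the loupe still stand within 30 mm of where they began (horizontal distance between ring_light_mid and seat_ring below 0.012 m and z of ring_light_mid in the frame of seat_ring between 0.036 and 0.044 m and angle between each of ring_light_mid, aux_lens_mid, eyepiece_mid, camera_mid's own z axis and vertical below 0.1 rad and linear speed of each of ring_light, aux_lens, eyepiece, camera below 0.02 m/s and horizontal distance between aux_lens_mid and seat_lens below 0.012 m and z of aux_lens_mid in the frame of seat_lens between 0.03 and 0.038 m and horizontal distance between eyepiece_mid and seat_eyepiece below 0.012 m and z of eyepiece_mid in the frame of seat_eyepiece between 0.039 and 0.047 m and horizontal distance between camera_mid and seat_camera below 0.012 m and z of camera_mid in the frame of seat_camera between 0.032 and 0.04 m and distance of each of paste_jar_mid, loupe_mid from where it was at the start of the episode below 0.03 m and angle between each of paste_jar_mid, loupe_mid's own z axis and vertical below 0.2 rad); the robot touches nothing.
It fails at once if the paste jar or the loupe is shifted by more than 30 mm or knocked over (distance of any of paste_jar_mid, loupe_mid from where it was at the start of the episode above 0.03 m or angle between any of paste_jar_mid, loupe_mid's own z axis and vertical above 0.6 rad).
It fails at once if one of the four optics is dropped (falls faster than 0.8 m/s, a drop of over 30 mm, with no finger on it) ((linear speed of ring_light above 0.8 m/s and contact force between the fingers and ring_light below 0.01 N) or (linear speed of aux_lens above 0.8 m/s and contact force between the fingers and aux_lens below 0.01 N) or (linear speed of eyepiece above 0.8 m/s and contact force between the fingers and eyepiece below 0.01 N) or (linear speed of camera above 0.8 m/s and contact force between the fingers and camera below 0.01 N)).
It also fails if it takes over 102 s, if anything falls off the work surface, if the arm or the gripper's body presses on something with over 40 N, if the wrist force passes 120 N, or if a joint passes its speed limit or range.

ROBOT

A 6-joint arm with a two-finger parallel gripper is mounted at the origin on the work surface. World frame = base frame: x ahead of the robot, y to its left, z up, the work surface at z = 0. Lengths are in mm, angles in rad, forces in N, time in s.
With the tool pointing down it reaches from about 275 to 1000 mm from the base axis. Payload 8.4 kg.
Tool frame: the origin (TCP) lies at the very end of the fingers, on their centre line; the grasp point (between the pads) lies 19 mm behind it; z points along the fingers, y is the direction in which the jaws open and shut (so a half turn about z gives the same grasp; the last joint's range is limited). The gripper opens to 85 mm and grips with 20 to 120 N. Pads are 22 mm wide; open, the fingers measure 114 mm over their backs; the gripper's body (76 mm by 85 mm) begins 54 mm behind the grasp point. The pads swing forward as they close: fully open they stand 13 mm farther back than shut.
Start: joints at [1.222, 0.353, 1.633, -0, 1.155, -0.002], TCP at [212.43, 587.794, 231.281] pointing down, gripper open.
Joint ranges: [-2.63, 2.63], [-0.92, 2.1], [0.06, 2.66], [-1.3, 4.44], [0, 2.69], [-3.02, 3.02]. Speed limits (rad/s): [2.22, 2.22, 2.79, 3.14, 3.14, 3.14].

INTERFACE

Orientations are given as [roll, pitch, yaw] about the fixed x, y, z axes, in that order (R = Rz(yaw) Ry(pitch) Rx(roll)).
In Python, from rig import sense, grab_frame, get_calibration, sign_off, boxes_of, trace gives the robot as it stands.
- The arm moves only by the tool servo_tool, never from a script. Its argument "rows" is a list of rows, each a list of 3 entries, a list of its own where there are three numbers: the finger opening in mm, from 0 to 85.4, then the shift along the tool's x, y, z in mm, then the turn, a rotation vector about the tool's x, y, z in degrees. A call has 1 to 8 rows; each row shifts and turns the commanded pose from where the row before left it, along the tool's axes as they then stand; what a row does not reach is not made up. A row lasts 1/8 s, in which the tool goes at most 62.5 mm and 10.7 degrees, less where a joint would pass 70% of its speed; a pose out of reach is approached as far as the arm can. A call is refused whole if a number of a shift passes 62.5 or a number of a turn 10.7, either way. A call with a gripper value outside its range is refused whole. The fingers move at their own pace and stop on an object; "force" is the grip in N (left out, the last holds). Time passes only in rows, so rows that do not move let the fingers close. It gives the time, the measured TCP pose, the force and the opening at its end, in the units of the state.
- sense(): the state, without advancing time (a new reading comes with each control period).
- grab_frame(name): name is "scene" or "top"; returns the picture (420x560x3 uint8, blue, green, red); there is no depth.
- get_calibration(name): a dict with "intrinsics" (3x3 intrinsics, pixels), "world_to_cam" (4x4, takes a point from world to camera coordinates). Camera axes: x right, y down, z forward; pixel columns grow to the right and rows downward; lengths in mm; the calibration is good to about 2 mm. A picture is of the moment at which its call begins. get_calibration takes no time and is no camera call.
- sign_off(): hands the job in, once; it reports no verdict.
Trained networks look in the newest picture that a camera, given by its name, has taken for a name from the list of things; names that differ only in an ending like _2 or _b are one class to them, and where a whole thing is asked for, a point or a joint stands for the part that bears it (a point fixed in the world has none). Each returns a list of dicts, best first, with "conf" (0 to 1); they miss things now and then, are a little off and sometimes report something else, mostly with a low value. They report only what shows in the picture. A call takes as long as a camera call. They do not tell look-alikes from the thing itself.
- boxes_of(camera, thing): "centre" ([x, y, z] in mm, in the coordinates of the camera as it stood for that picture, good to about 4 mm: the middle of the surface that is visible of it).
- trace(camera, thing): "mask" (420x560 bool, what is visible of it).
The state is a dict: "clock": time; "qpos": joint angles; "qvel": joint speeds; "joint_efforts": joint torques, N m; "eef_pos": TCP position; "tcp_rot": TCP orientation; "contact_force": force on the tool from outside, world axes, zero at the start; "wrist_torque": the same for the moment, N m; "opening": opening from 0.0 (shut) to 1.0 (fully open).
Only numpy, scipy, OpenCV 4.12 (cv2) and the standard library are available. Lean on these libraries where they do the work, as an engineer would, in place of code of your own. Each camera call takes 0.05 s, during which the arm holds its last target. There are 200 camera calls.

## Working session

There is one attempt and no reset: what is moved stays moved. The work goes in short steps, Python scripts to look and compute and a tool call to move; the robot and the scene stay as the last step left them, time stands still between calls to the robot, and variables do not carry over. Pictures are saved under pics/ and viewed, about 12 in all and at most 16, crops included, and the job is handed in when it is done.

Besides the shell and the picture viewer there is one more tool, called as name([rows], argument=value, ...), one row to a line, values as JSON. servo_tool: Moves the arm, as the interface text tells. Its arguments: {"type":"object","properties":{"rows":{"type":"array","items":{"type":"array"}},"force":{"type":"number"}},"required":["rows"]}

```bash
mkdir -p pics; ls; python3 - <<'E'
from rig import *
import cv2,numpy as np
s=sense();print(s)
for c in("scene","top"):
    cv2.imwrite(f"pics/{c}0.png",grab_frame(c));k=get_calibration(c);print(c,np.round(k["intrinsics"],1).tolist(),np.round(k["world_to_cam"],3).tolist())
    W=np.linalg.inv(k["world_to_cam"])
    for t in "ring_light_mid aux_lens_mid eyepiece_mid camera_mid seat_ring seat_lens seat_eyepiece seat_camera paste_jar_mid loupe_mid".split():
        for d in boxes_of(c,t)[:4]: print(t,round(d["conf"],2),np.round((W@np.r_[d["centre"],1])[:3]))
E
```

```text
pics
{'clock': 0.0, 'qpos': array([ 1.22163116e+00,  3.53645343e-01,  1.63413253e+00,  1.61929599e-05,
        1.15524441e+00, -2.37699815e-03]), 'qvel': array([ 0.0006112 , -0.00160468,  0.00045572,  0.00069407,  0.00114764,
        0.0007466 ]), 'joint_efforts': array([ 4.77775520e-04, -6.05244541e+01, -3.42063081e+01,  1.42502613e-04,
        9.58588847e-03,  3.98285181e-06]), 'eef_pos': array([212.23831213, 587.33918156, 230.56414155]), 'tcp_rot': array([-3.14016307e+00, -1.82036502e-05,  2.79479793e+00]), 'contact_force': array([0.20578918, 0.34048376, 0.55110671]), 'wrist_torque': array([-0.02319548, -0.03217124,  0.01733853]), 'opening': 0.9983523265747728}
scene [[513.1, 0.0, 282.9], [0.0, 513.1, 210.9], [0.0, 0.0, 1.0]] [[0.544, 0.839, -0.003, -270.43], [0.521, -0.341, -0.783, -268.435], [-0.657, 0.425, -0.622, 1651.501], [0.0, 0.0, 0.0, 1.0]]
ring_light_mid 0.88 [480. -43.  32.]
aux_lens_mid 0.98 [ 635. -317.   38.]
eyepiece_mid 0.75 [608. -55.  47.]
camera_mid 0.81 [ 616. -178.   39.]
camera_mid 0.81 [ 632. -424.   44.]
camera_mid 0.81 [744.  13.  42.]
camera_mid 0.6 [ 484
[... 417 characters left out ...]
5, -35.974], [-0.991, 0.029, -0.127, 582.246], [0.127, 0.001, -0.992, 755.369], [0.0, 0.0, 0.0, 1.0]]
ring_light_mid 0.89 [471. -42.  35.]
aux_lens_mid 0.55 [ 622. -308.   39.]
eyepiece_mid 0.79 [599. -48.  59.]
eyepiece_mid 0.5 [468. -41.  37.]
camera_mid 0.95 [ 605. -165.   47.]
camera_mid 0.66 [ 468. -392.   41.]
camera_mid 0.58 [ 615. -409.   42.]
seat_ring 0.77 [409. 262.  32.]
seat_lens 0.65 [526. 300.  31.]
seat_eyepiece 0.96 [555. 181.  34.]
seat_eyepiece 0.65 [440. 151.  37.]
seat_camera 0.72 [441. 152.  32.]
seat_camera 0.69 [410. 261.  33.]
seat_camera 0.34 [525. 302.  35.]
paste_jar_mid 0.95 [ 460. -299.   36.]
loupe_mid 0.62 [ 622. -309.   42.]
loupe_mid 0.53 [ 479. -196.   28.]
```

View pics/scene0.png

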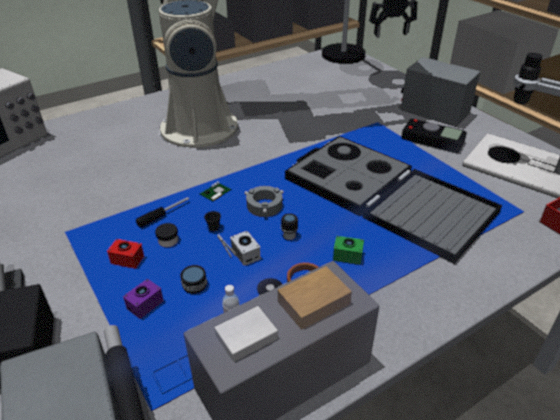

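View pics/top0.png

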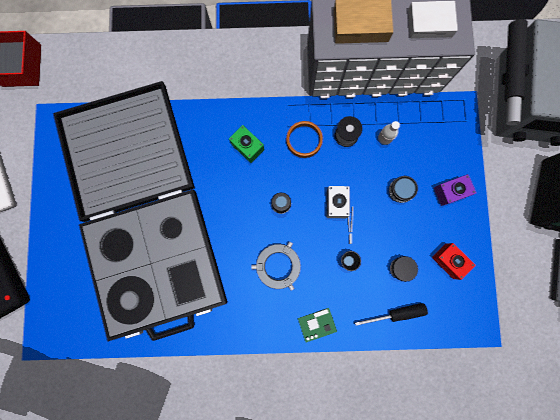

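The top view shows the ring at (277,266), eyepiece at (281,203), grey camera at (339,201) with tweezers beside it, lens at (402,189), loupe at (348,260) and jar at (403,268). The inserts are ring (130,299), lens (117,245), eyepiece (171,228) and camera (186,282). The coloured cameras are decoys. Next I'll refine the poses by fitting silhouettes in both views.

```bash
cat > h.py <<'E'
from rig import *
import cv2,numpy as np
from scipy.optimize import minimize
K={c:get_calibration(c) for c in("scene","top")}
def proj(c,P):
    k=K[c];q=P@k["world_to_cam"][:3,:3].T+k["world_to_cam"][:3,3];q=q@k["intrinsics"].T
    return q[:,:2]/q[:,2:]
a=np.linspace(0,2*np.pi,48,endpoint=False)
def cyl(d,z):return np.c_[d/2*np.cos(a),d/2*np.sin(a),0*a+z]
def box(x,y,z):return np.array([[i*x/2,j*y/2,z] for i,j in((-1,-1),(-1,1),(1,1),(1,-1))])
S=dict(ring_light_mid=[[cyl(92,0),cyl(92,32)]],aux_lens_mid=[[cyl(54,0),cyl(54,36)]],
 eyepiece_mid=[[cyl(30,0),cyl(30,22)],[cyl(42,22),cyl(40,54)]],
 camera_mid=[[box(64,44,0),box(64,44,40)],[cyl(30,40),cyl(30,46)]])
def rend(c,parts,p,F=4):
    R=np.array([[np.cos(p[2]),-np.sin(p[2]),0],[np.sin(p[2]),np.cos(p[2]),0],[0,0,1]])
    m=np.zeros((420,560),np.uint8)
    for pt in parts:
        uv=proj(c,np.vstack(pt)@R.T+[p[0],p[1],p[3] if len(p)>3 else 0])
        h=cv2.convexHull((uv*256).round().astype(np.int32)+0)
        t=np.zeros_like(m);cv2.fillConvexPoly(t,h,255,cv2.LINE_AA,8);m=np.maximum(m,t)
    return m/255.
def fit(name,p0,cams=("top","scene"),yaw=False,z=0.,masks=None):
    M={}
    for c in cams:
        best=None
        for d in trace(c,name):
            ys,xs=np.nonzero(d["mask"])
            if len(xs)<20: continue
            e=np.hypot(*(np.array([xs.mean(),ys.mean()])-proj(c,np.array([[p0[0],p0[1],20.]]))[0]))
            if e<12 and (best is None or e<best[0]):best=(e,d["mask"],d["conf"])
        if best:
            mk=best[1].astype(np.uint8);
            cs,_=cv2.findContours(mk,cv2.RETR_EXTERNAL,cv2.CHAIN_APPROX_NONE)
            M[c]=cv2.drawContours(mk*0,cs,-1,1,-1).astype(float)
    out={}
    for cc in ([k] for k in M):
        f=lambda p:np.mean([1-np.minimum(M[c],r).sum()/np.maximum(M[c],r).sum() for c in cc for r in[rend(c,S[name],[p[0],p[1],p[2] if yaw else 0,z])]])
        rs=[minimize(f,[p0[0],p0[1],y0],method="Nelder-Mead",options=dict(initial_simplex=[[p0[0],p0[1],y0],[p0[0]+12,p0[1],y0],[p0[0],p0[1]+12,y0],[p0[0],p0[1],y0+.2]])) for y0 in ((-.5,0,.5) if yaw else (0,))]
        r=min(rs,key=lambda r:r.fun)
        out["+".join(cc)]=(np.round(r.x,2).tolist(),round(r.fun,3))
    return out
def tomove(tx,ty,tz,yaw=None):
    s=sense();y=s["tcp_rot"][2];p=s["eef_pos"]
    d=np.array([tx,ty,tz])-p;c,sn=np.cos(y),np.sin(y)
    dy=0 if yaw is None else (yaw-y+np.pi/2)%np.pi-np.pi/2
    print("t",round(s["clock"],1),"tool shift",np.round([c*d[0]+sn*d[1],sn*d[0]-c*d[1],-d[2]],1),"turn z deg",round(-np.degrees(dy),1),"pos",np.round(p,1),"rot",np.round(s["tcp_rot"],3),"open",round(s["opening"]*85.4,1),"F",np.round(s["contact_force"],1))
E
python3 - <<'E'
from h import *
for c in K: grab_frame(c)
for n,p in dict(ring_light_mid=(471,-42),aux_lens_mid=(622,-308),eyepiece_mid=(605,-48),camera_mid=(608,-168)).items():
    print(n,fit(n,p,yaw=n=="camera_mid"))
for c in K:
  P=[]
  for n in "ring lens eyepiece camera".split():
    ds=trace(c,"seat_"+n)
    for d in ds[:3]:
        ys,xs=np.nonzero(d["mask"]);
        (cx,cy),wh,an=cv2.minAreaRect(np.c_[xs,ys].astype(np.float32))
        print(c,n,round(d["conf"],2),len(xs),"rect",np.round([cx,cy,*wh,an],1))
im=cv2.imread("pics/top0.png")
cv2.imwrite("pics/c1.png",np.hstack([cv2.resize(im[175:355,75:235],None,fx=2.6,fy=2.6,interpolation=2),cv2.resize(im[175:315,235:365][:, :],(384,468),interpolation=2)]))
E
```

```text
ring_light_mid {'top': ([470.64, -38.75, 0.01], np.float64(0.073)), 'scene': ([460.34, -35.59, 0.07], np.float64(0.093))}
aux_lens_mid {'top': ([627.31, -312.18, 0.18], np.float64(0.151)), 'scene': ([618.07, -309.74, 0.09], np.float64(0.105))}
eyepiece_mid {'top': ([602.24, -48.68, 0.12], np.float64(0.103)), 'scene': ([591.9, -48.73, 0.09], np.float64(0.156))}
camera_mid {'top': ([601.95, -169.65, -0.05], np.float64(0.106)), 'scene': ([591.66, -168.52, -0.18], np.float64(0.169))}
scene ring 0.94 868 rect [343.2 151.2  48.2  24.4  23.6]
scene lens 0.55 1029 rect [377.5 165.9  50.3  26.6  24. ]
scene lens 0.3 387 rect [288.5 225.5  25.   17.   90. ]
scene eyepiece 0.77 1253 rect [353.  185.6  55.3  30.8  24. ]
scene camera 0.96 1056 rect [317.7 168.6  48.3  29.1  26.6]
top ring 0.95 3227 rect [129.6 299.6  58.6  58.4  74.5]
top lens 0.87 3213 rect [115.6 244.9  56.2  58.7  73.4]
top eyepiece 0.69 3174 rect [170.6 227.6  55.8  58.1  73.1]
top camera 0.56 3332 rect [185.9 282.4  57.6  59.8  73.1]
```

View pics/c1.png

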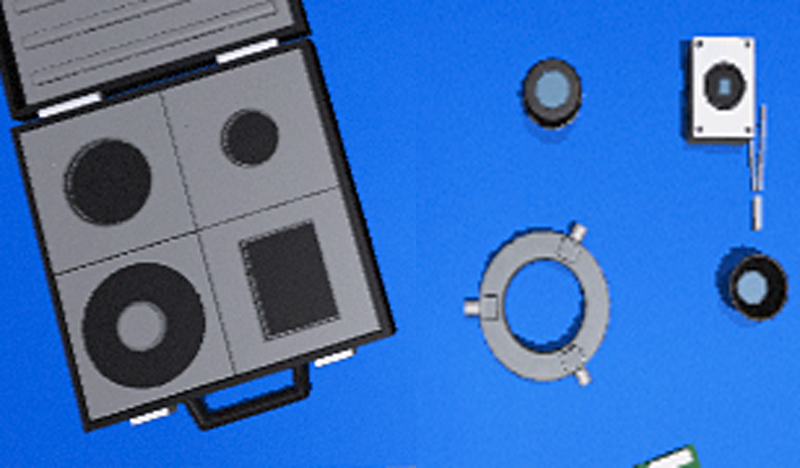

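The crop shows clean seats. The ring's screws point at about +y, (+x,-y) and (-x,-y), and its wall is clear at -y. I'll compute the seat positions and check the top-view fits with an overlay.

```bash
cat >> h.py <<'E'
def back(c,uv,z):
    k=K[c];R=k["world_to_cam"][:3,:3];t=k["world_to_cam"][:3,3]
    o=-R.T@t;d=R.T@np.linalg.inv(k["intrinsics"])@np.r_[uv,1.];return (o+d*(z-o[2])/d[2])[:2]
E
python3 - <<'E'
from h import *
Q={"ring":(129.6,299.6),"lens":(115.6,244.9),"eyepiece":(170.6,227.6),"camera":(185.9,282.4)}
X={n:back("top",np.array(v),33) for n,v in Q.items()};C=np.mean(list(X.values()),0)
print({n:np.round(x,1) for n,x in X.items()},C)
# joint square fit: lens-ring along -u, eyepiece-lens along v
u=(X["lens"]+X["eyepiece"]-X["ring"]-X["camera"]);u/=np.linalg.norm(u);w=(X["lens"]+X["ring"]-X["eyepiece"]-X["camera"]);w/=np.linalg.norm(w)
th=np.arctan2(u[1],u[0]);th2=np.arctan2(-w[0],w[1]);print("yaw",th,th2, "spacings",[np.linalg.norm(X[a]-X[b]) for a,b in(("ring","lens"),("lens","eyepiece"),("eyepiece","camera"),("camera","ring"))])
im=cv2.imread("pics/top0.png");f=4
big=cv2.resize(im,None,fx=f,fy=f,interpolation=2)
def dr(P):cv2.polylines(big,[((proj("top",P)+.5)*f-.5).round().astype(np.int32)],True,(0,255,255),1)
for n,p,y in(("ring_light_mid",(470.6,-38.8),0),("aux_lens_mid",(627.3,-312.2),0),("eyepiece_mid",(602.2,-48.7),0),("camera_mid",(602,-169.7),-.05)):
    R=np.array([[np.cos(y),-np.sin(y),0],[np.sin(y),np.cos(y),0],[0,0,1]])
    for pt in S[n]:
        for q in pt: dr(q@R.T+[*p,0])
t=(th+th2)/2;U=np.array([np.cos(t),np.sin(t)]);V=np.array([-U[1],U[0]])
h=59
for n,(i,j) in dict(lens=(1,1),ring=(-1,1),eyepiece=(1,-1),camera=(-1,-1)).items():
    c=C+h*(i*U+j*V);print(n,np.round(c,1))
    pts=dict(lens=cyl(70,33),ring=cyl(39,41),eyepiece=cyl(46,33),camera=box(60,80,33))[n]
    # camera long along? draw long along V->x(U)
    if n=="camera":pts=box(80,60,33)
    R=np.array([[U[0],V[0],0],[U[1],V[1],0],[0,0,1]]);dr(pts@R.T+[*c,0])
cr=lambda r,c,h,w:big[r*f:(r+h)*f,c*f:(c+w)*f]
cv2.imwrite("pics/c2.png",np.vstack([np.hstack([cr(185,260,50,100),cr(165,365,50,100)]),np.hstack([cr(232,232,70,65),cv2.resize(cr(210,85,120,135),(540,480))[:280]*0+cv2.resize(cr(205,85,120,130),(540,280))])]))
cv2.imwrite("pics/c3.png",cr(205,85,120,130))
E
```

```text
{'ring': array([411.1, 265.7]), 'lens': array([523.6, 297.5]), 'eyepiece': array([556.5, 183.1]), 'camera': array([442.5, 150.6])} [483.41765052 224.20350877]
yaw 0.27668278707232824 0.2731032780627826 spacings [np.float64(116.95691771043327), np.float64(119.01517358296357), np.float64(118.55008981675122), np.float64(119.33964876854735)]
lens [524.2 297. ]
ring [410.6 265. ]
eyepiece [556.2 183.4]
camera [442.6 151.4]
```

View pics/c2.png

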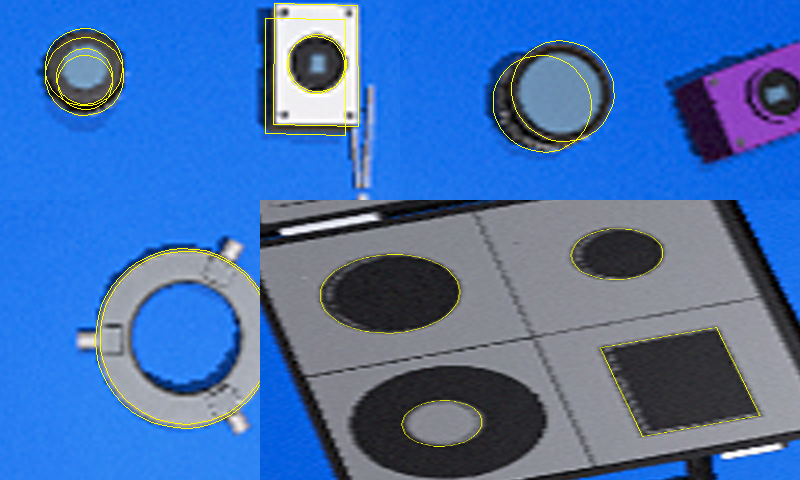

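View pics/c3.png

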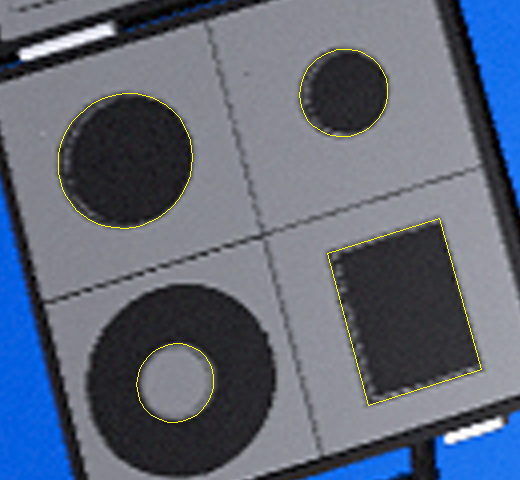

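Seat and object fits line up with the picture. I'll start with the ring, pinching its clear -y wall with tool yaw π.

servo_tool([
  [45,[0,0,0],[0,0,-10]],
  [45,[0,0,0],[0,0,-10]],
  [45,[-20,-51,5],[0,0,0]],
  [45,[-20,-51,5],[0,0,0]],
  [45,[-20,-51,5],[0,0,0]],
  [45,[-20,-51,5],[0,0,0]],
  [45,[-20,-51,5],[0,0,0]],
  [45,[-20,-51,5],[0,0,0]],
], force=60)

```text
clock: 3.0
eef_pos: [333.6, 280.6, 201.4]
tcp_rot: [3.141, 0.001, -3.139]
contact_force: [0.3, -0.2, -0.1]
opening: 0.526
```

servo_tool([
  [45,[-20,-51,5],[0,0,0]],
  [45,[-20,-51,5],[0,0,0]],
  [45,[-20,-51,5],[0,0,0]],
  [45,[-20,-51,5],[0,0,0]],
  [45,[-20,-51,5],[0,0,0]],
  [45,[-20,-51,5],[0,0,0]],
  [45,[-18,-51,5],[0,0,0]],
  [45,[0,0,0],[0,0,0]],
])

```text
clock: 4.0
eef_pos: [473.0, -77.6, 166.2]
tcp_rot: [-3.141, 0.001, 3.14]
contact_force: [0.1, 0.3, 0.2]
opening: 0.525
```

```bash
python3 - <<'E'
from h import *
tomove(470.6,-76.3,14,np.pi)
E
```

```text
t 4.0 tool shift [  2.4   1.3 152.2] turn z deg -0.1 pos [473.  -77.6 166.2] rot [-3.141e+00  1.000e-03  3.140e+00] open 44.8 F [0.1 0.3 0.2]
```

servo_tool([
  [45,[2,1,30],[0,0,0]],
  [45,[0,0,40],[0,0,0]],
  [45,[0,0,36],[0,0,0]],
  [45,[0,0,0],[0,0,0]],
])

```text
clock: 4.5
eef_pos: [467.7, -72.6, 58.6]
tcp_rot: [3.141, -0.005, -3.139]
contact_force: [-0.7, 0.4, -0.8]
opening: 0.521
```

```bash
python3 - <<'E'
from h import *
tomove(470.6,-76.3,14,np.pi)
a=grab_frame("scene")[150:260,210:330];b=grab_frame("top")[210:320,225:345]
cv2.imwrite("pics/c4.png",np.hstack([cv2.resize(x,(400,367),interpolation=2) for x in(a,b)]))
E
```

```text
t 4.5 tool shift [-2.9 -3.7 44.6] turn z deg 0.2 pos [467.7 -72.6  58.6] rot [ 3.141 -0.005 -3.139] open 44.5 F [-0.7  0.4 -0.8]
```

View pics/c4.png

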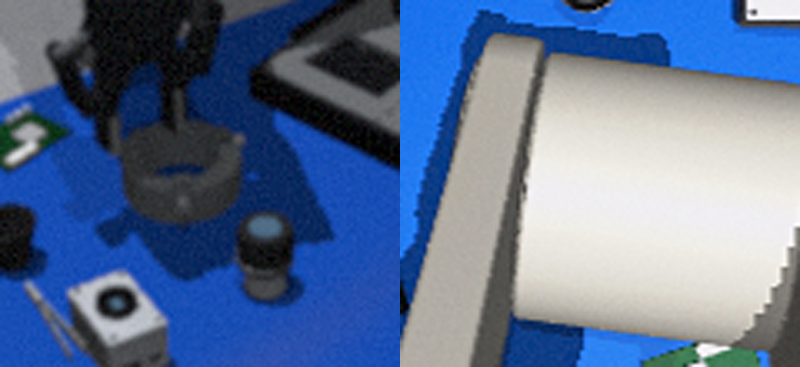

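servo_tool([
  [45,[0,0,0],[0,0,0]],
  [45,[0,0,0],[0,0,0]],
])

```text
clock: 4.85
eef_pos: [470.8, -73.7, 61.5]
tcp_rot: [-3.141, 0.002, -3.139]
contact_force: [0.7, 0.4, 0.1]
opening: 0.528
```

```bash
python3 - <<'E'
from h import *
tomove(470.6,-76.3,14,np.pi)
E
```

```text
t 4.8 tool shift [ 0.2 -2.6 47.5] turn z deg 0.1 pos [470.8 -73.7  61.5] rot [-3.141e+00  2.000e-03 -3.139e+00] open 45.1 F [0.7 0.4 0.1]
```

servo_tool([
  [45,[0,-2.5,15],[0,0,0]],
  [45,[0,0,16],[0,0,0]],
  [45,[0,0,16],[0,0,0]],
  [45,[0,0,0],[0,0,0]],
  [45,[0,0,0],[0,0,0]],
])

```text
clock: 5.48
eef_pos: [469.9, -76.1, 13.0]
tcp_rot: [3.141, -0.001, -3.139]
contact_force: [0.4, 0.5, 0.6]
opening: 0.523
```

```bash
python3 - <<'E'
from h import *
tomove(470.6,-76.3,14,np.pi)
E
```

```text
t 5.5 tool shift [-0.7 -0.2 -1. ] turn z deg 0.1 pos [469.9 -76.1  13. ] rot [ 3.141e+00 -1.000e-03 -3.139e+00] open 44.7 F [0.4 0.5 0.6]
```

servo_tool([
  [5,[0,0,0],[0,0,0]],
  [5,[0,0,0],[0,0,0]],
  [5,[0,0,0],[0,0,0]],
  [5,[0,0,0],[0,0,0]],
  [5,[0,0,0],[0,0,0]],
  [5,[0,0,-10],[0,0,0]],
  [5,[0,0,-20],[0,0,0]],
  [5,[0,0,-30],[0,0,0]],
], force=70)

```text
clock: 6.48
eef_pos: [469.3, -75.9, 73.9]
tcp_rot: [3.141, -0.001, -3.139]
contact_force: [1.1, 0.0, -0.7]
opening: 0.18
```

servo_tool([
  [5,[0,0,-40],[0,0,0]],
  [5,[0,0,0],[0,0,0]],
  [5,[0,0,0],[0,0,0]],
])

```text
clock: 6.85
eef_pos: [469.6, -76.0, 113.2]
tcp_rot: [3.142, 0.0, -3.139]
contact_force: [-0.2, -0.2, -0.6]
opening: 0.179
```

```bash
python3 - <<'E'
from h import *
tomove(410.6,227.5,85,np.pi)
cv2.imwrite("pics/c5.png",cv2.resize(grab_frame("scene")[80:260,180:420],(720,540),interpolation=2))
E
```

```text
t 6.8 tool shift [ 58.3 303.7  28.2] turn z deg 0.1 pos [469.6 -76.  113.2] rot [ 3.142  0.    -3.139] open 15.3 F [-0.2 -0.2 -0.6]
```

View pics/c5.png

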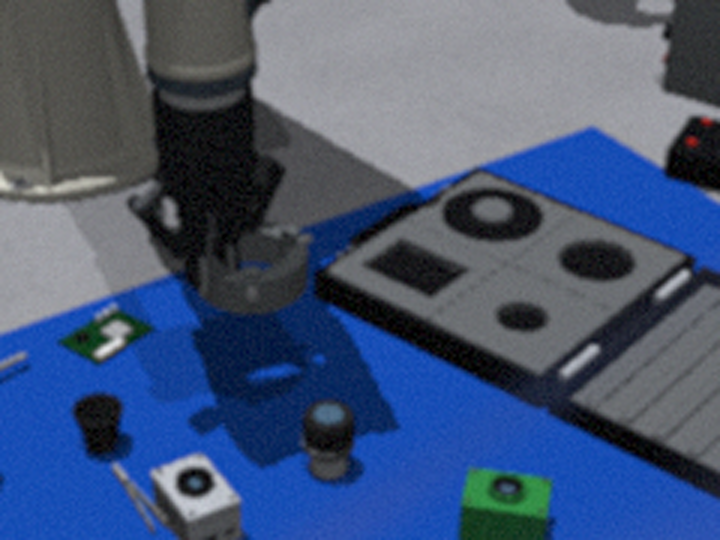

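The ring is held level, about 100 mm up. Moving it over the boss.

servo_tool([
  [5,[7,38,0],[0,0,0]],
  [5,[7,38,0],[0,0,0]],
  [5,[7,38,0],[0,0,0]],
  [5,[7,38,0],[0,0,0]],
  [5,[7,38,0],[0,0,0]],
  [5,[7,38,0],[0,0,0]],
  [5,[8,38,0],[0,0,0]],
  [5,[8,38,0],[0,0,0]],
])

```text
clock: 7.9
eef_pos: [410.0, 228.5, 112.0]
tcp_rot: [-3.14, -0.002, -3.139]
contact_force: [0.1, 0.4, -0.1]
opening: 0.181
```

servo_tool([
  [5,[0,0,0],[0,0,0]],
  [5,[0,0,15],[0,0,0]],
  [5,[0,0,20],[0,0,0]],
  [5,[0,0,15],[0,0,0]],
  [5,[0,0,0],[0,0,0]],
  [5,[0,0,0],[0,0,0]],
])

```text
clock: 8.65
eef_pos: [411.4, 227.5, 63.3]
tcp_rot: [-3.141, -0.0, -3.14]
contact_force: [-0.0, 0.8, -0.1]
opening: 0.179
```

```bash
python3 - <<'E'
from h import *
tomove(410.6,227.5,47,np.pi)
cv2.imwrite("pics/c6.png",np.hstack([cv2.resize(grab_frame("scene")[110:210,290:400],(440,400),interpolation=2),cv2.resize(grab_frame("top")[250:350,80:170],(360,400),interpolation=2)]))
E
```

```text
t 8.7 tool shift [ 0.8  0.  16.3] turn z deg 0.1 pos [411.4 227.5  63.3] rot [-3.141 -0.    -3.14 ] open 15.3 F [-0.   0.8 -0.1]
```

View pics/c6.png

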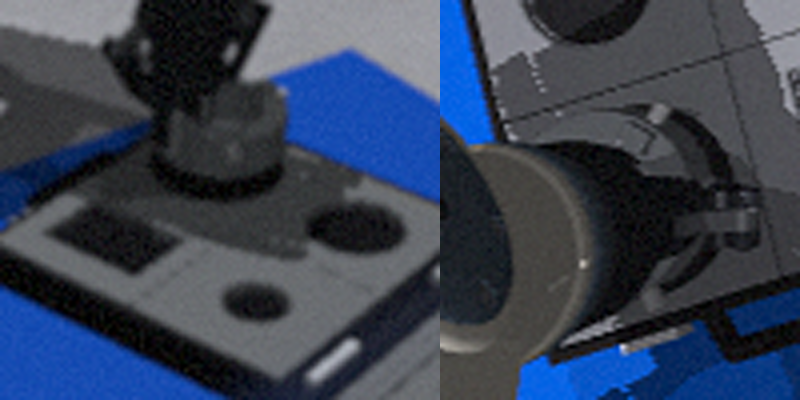

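servo_tool([
  [5,[0,0,6],[0,0,0]],
  [5,[0,0,5],[0,0,0]],
  [5,[0,0,3],[0,0,0]],
  [5,[0,0,2],[0,0,0]],
  [5,[0,0,0],[0,0,0]],
  [5,[0,0,0],[0,0,0]],
])

```text
clock: 9.5
eef_pos: [411.3, 227.8, 47.3]
tcp_rot: [3.142, 0.0, -3.139]
contact_force: [0.6, 0.1, -0.6]
opening: 0.184
```

servo_tool([
  [5,[0,0,1.5],[0,0,0]],
  [5,[0,0,1],[0,0,0]],
  [5,[0,0,0],[0,0,0]],
  [5,[0,0,0],[0,0,0]],
])

```text
clock: 10.0
eef_pos: [411.2, 227.7, 44.8]
tcp_rot: [-3.142, -0.0, -3.139]
contact_force: [1.2, -0.6, -0.8]
opening: 0.182
```

servo_tool([
  [5,[0,0,1],[0,0,0]],
  [5,[0,0,1],[0,0,0]],
  [5,[0,0,0],[0,0,0]],
  [5,[0,0,0],[0,0,0]],
])

```text
clock: 10.5
eef_pos: [411.3, 227.8, 43.9]
tcp_rot: [3.142, 0.0, -3.139]
contact_force: [-4.7, -3.7, 20.0]
opening: 0.182
```

Contact. I'll back off slightly and release.

servo_tool([
  [5,[0,0,-0.8],[0,0,0]],
  [20,[0,0,0],[0,0,0]],
  [32,[0,0,0],[0,0,0]],
  [36,[0,0,0],[0,0,0]],
  [36,[0,0,-15],[0,0,0]],
  [36,[0,0,-30],[0,0,0]],
  [36,[0,0,-50],[0,0,0]],
  [60,[0,0,-25],[0,0,0]],
])

```text
clock: 11.5
eef_pos: [412.2, 228.3, 166.9]
tcp_rot: [3.14, 0.003, -3.139]
contact_force: [0.1, -0.3, -0.8]
opening: 0.618
```

```bash
python3 - <<'E'
from h import *
tomove(602,-169.7,100,3.09)
E
```

```text
t 11.5 tool shift [-188.9 -398.4   66.9] turn z deg 3.1 pos [412.2 228.3 166.9] rot [ 3.140e+00  3.000e-03 -3.139e+00] open 52.8 F [ 0.1 -0.3 -0.8]
```

servo_tool([
  [70,[-23.5,-50,0],[0,0,0]],
  [70,[-23.5,-50,0],[0,0,0]],
  [70,[-23.5,-50,0],[0,0,0]],
  [70,[-23.5,-50,0],[0,0,0]],
  [70,[-23.5,-50,0],[0,0,0]],
  [70,[-23.5,-50,0],[0,0,0]],
  [70,[-23.5,-50,0],[0,0,0]],
  [70,[-23.5,-48.5,0],[0,0,0]],
])

```text
clock: 12.5
eef_pos: [600.7, -172.2, 164.8]
tcp_rot: [-3.141, 0.001, -3.14]
contact_force: [0.2, -0.2, -0.0]
opening: 0.82
```

servo_tool([
  [70,[0,0,20],[0,0,3]],
  [70,[0,0,40],[0,0,0]],
  [70,[0,0,30],[0,0,0]],
  [70,[0,0,0],[0,0,0]],
  [70,[0,0,0],[0,0,0]],
])

```text
clock: 13.12
eef_pos: [601.0, -170.5, 75.2]
tcp_rot: [-3.141, 0.002, 3.092]
contact_force: [-0.1, 0.5, -0.4]
opening: 0.82
```

```bash
python3 - <<'E'
from h import *
tomove(602,-169.7,12,3.09)
cv2.imwrite("pics/c7.png",np.hstack([cv2.resize(grab_frame("scene")[200:290,190:290],(444,400),interpolation=2),cv2.resize(grab_frame("top")[250:350,80:170],(356,400),interpolation=2)]))
E
```

```text
t 13.1 tool shift [-1.   0.9 63.2] turn z deg 0.1 pos [ 601.  -170.5   75.2] rot [-3.141e+00  2.000e-03  3.092e+00] open 70.1 F [-0.1  0.5 -0.4]
```

View pics/c7.png

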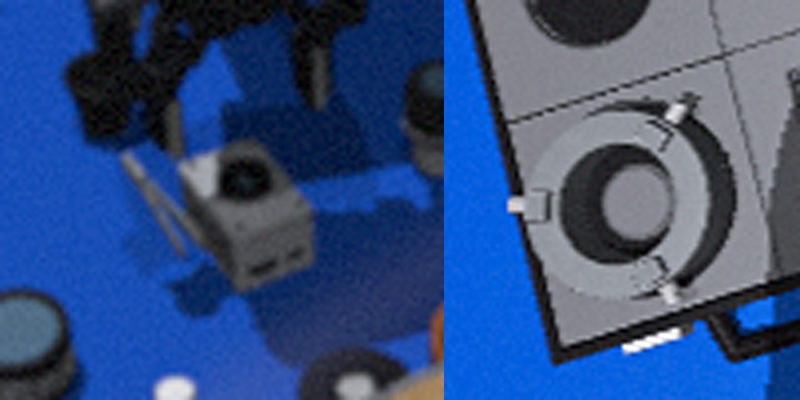

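servo_tool([
  [70,[-1,1,20],[0,0,0]],
  [70,[0,0,22],[0,0,0]],
  [70,[0,0,21],[0,0,0]],
  [70,[0,0,0],[0,0,0]],
  [70,[0,0,0],[0,0,0]],
  [30,[0,0,0],[0,0,0]],
  [30,[0,0,0],[0,0,0]],
  [30,[0,0,0],[0,0,0]],
])

```text
clock: 14.22
eef_pos: [602.0, -169.6, 11.7]
tcp_rot: [-3.141, 0.002, 3.091]
contact_force: [0.0, -0.3, 5.8]
opening: 0.502
```

servo_tool([
  [30,[0,0,0],[0,0,0]],
  [30,[0,0,0],[0,0,0]],
  [30,[0,0,-10],[0,0,0]],
  [30,[0,0,-30],[0,0,0]],
  [30,[0,0,-50],[0,0,0]],
  [30,[0,0,-10],[0,0,0]],
  [30,[0,0,0],[0,0,0]],
])

```text
clock: 15.1
eef_pos: [601.3, -169.4, 111.2]
tcp_rot: [-3.141, 0.001, 3.091]
contact_force: [-0.5, 0.4, -3.1]
opening: 0.502
```

```bash
python3 - <<'E'
from h import *
tomove(442.6,151.4,75,3.09+.325)
grab_frame("top");print(fit("ring_light_mid",(410,265),cams=("top",),z=33))
E
```

```text
t 15.1 tool shift [174.6 312.4  36.2] turn z deg -18.5 pos [ 601.3 -169.4  111.2] rot [-3.141e+00  1.000e-03  3.091e+00] open 42.9 F [-0.5  0.4 -3.1]
{'top': ([411.76, 266.16, 0.08], np.float64(0.076))}
```

servo_tool([
  [30,[22,39,0],[0,0,0]],
  [30,[22,39,0],[0,0,0]],
  [30,[22,39,0],[0,0,0]],
  [30,[22,39,0],[0,0,0]],
  [30,[22,39,0],[0,0,0]],
  [30,[22,39,0],[0,0,0]],
  [30,[22,39,0],[0,0,0]],
  [30,[21,39,0],[0,0,0]],
])

```text
clock: 16.2
eef_pos: [440.2, 151.8, 109.2]
tcp_rot: [-3.141, -0.002, 3.091]
contact_force: [0.2, 0.0, -2.5]
opening: 0.501
```

servo_tool([
  [30,[0,0,0],[0,0,-9.3]],
  [30,[0,0,15],[0,0,-9.3]],
  [30,[0,0,25],[0,0,0]],
  [30,[0,0,13],[0,0,0]],
  [30,[0,0,0],[0,0,0]],
  [30,[0,0,0],[0,0,0]],
])

```text
clock: 16.95
eef_pos: [442.2, 151.0, 57.8]
tcp_rot: [3.142, -0.0, -2.867]
contact_force: [0.3, -0.1, -1.7]
opening: 0.502
```

```bash
python3 - <<'E'
from h import *
tomove(442.6,151.4,36,3.09+.325)
cv2.imwrite("pics/c8.png",np.hstack([cv2.resize(grab_frame("scene")[120:220,280:390],(440,400),interpolation=2),cv2.resize(grab_frame("top")[230:330,130:220],(360,400),interpolation=2)]))
E
```

```text
t 16.9 tool shift [-0.5  0.3 21.8] turn z deg 0.1 pos [442.2 151.   57.8] rot [ 3.142 -0.    -2.867] open 42.9 F [ 0.3 -0.1 -1.7]
```

View pics/c8.png

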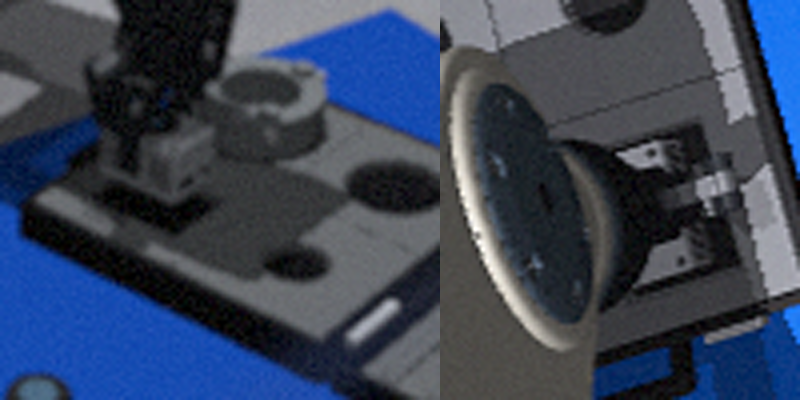

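The camera is above its recess with the yaw matched, and the ring lies flat. Lowering.

servo_tool([
  [30,[0,0,8],[0,0,0]],
  [30,[0,0,7],[0,0,0]],
  [30,[0,0,4],[0,0,0]],
  [30,[0,0,1],[0,0,0]],
  [30,[0,0,1],[0,0,0]],
  [30,[0,0,0],[0,0,0]],
  [30,[0,0,0],[0,0,0]],
])

```text
clock: 17.92
eef_pos: [442.1, 151.0, 36.7]
tcp_rot: [3.142, 0.0, -2.867]
contact_force: [-0.5, 0.2, -1.1]
opening: 0.501
```

servo_tool([
  [30,[0,0,1],[0,0,0]],
  [30,[0,0,0.5],[0,0,0]],
  [30,[0,0,0],[0,0,0]],
  [30,[0,0,0],[0,0,0]],
])

```text
clock: 18.42
eef_pos: [442.0, 151.0, 35.1]
tcp_rot: [3.142, -0.0, -2.867]
contact_force: [0.7, -0.4, -1.7]
opening: 0.502
```

servo_tool([
  [30,[0,0,1],[0,0,0]],
  [30,[0,0,0],[0,0,0]],
  [30,[0,0,0],[0,0,0]],
])

```text
clock: 18.8
eef_pos: [442.0, 151.0, 34.1]
tcp_rot: [3.142, -0.0, -2.867]
contact_force: [-1.1, 0.0, -2.2]
opening: 0.5
```

servo_tool([
  [30,[0,0,1],[0,0,0]],
  [30,[0,0,0],[0,0,0]],
  [30,[0,0,0],[0,0,0]],
])

```text
clock: 19.18
eef_pos: [442.1, 151.0, 33.6]
tcp_rot: [-3.142, 0.0, -2.867]
contact_force: [-2.8, -0.6, 8.6]
opening: 0.506
```

servo_tool([
  [30,[0,0,-0.5],[0,0,0]],
  [50,[0,0,0],[0,0,0]],
  [60,[0,0,0],[0,0,0]],
  [60,[0,0,0],[0,0,0]],
  [60,[0,0,-20],[0,0,0]],
  [60,[0,0,-40],[0,0,0]],
  [72,[0,0,-50],[0,0,0]],
  [72,[0,0,-20],[0,0,0]],
])

```text
clock: 20.18
eef_pos: [443.2, 151.4, 166.3]
tcp_rot: [3.141, 0.004, -2.867]
contact_force: [0.4, 0.7, 0.5]
opening: 0.848
```

```bash
python3 - <<'E'
from h import *
tomove(627,-311.5,100)
E
```

```text
t 20.2 tool shift [ -51.4 -495.4   66.3] turn z deg -0.0 pos [443.2 151.4 166.3] rot [ 3.141  0.004 -2.867] open 72.4 F [0.4 0.7 0.5]
```

servo_tool([
  [72,[-5.2,-50,0],[0,0,0]],
  [72,[-5.2,-50,0],[0,0,0]],
  [72,[-5.2,-50,0],[0,0,0]],
  [72,[-5.2,-50,0],[0,0,0]],
  [72,[-5.2,-50,0],[0,0,0]],
  [72,[-5.2,-50,0],[0,0,0]],
  [72,[-5.2,-50,0],[0,0,0]],
  [72,[-5.2,-50,0],[0,0,0]],
])

```text
clock: 21.18
eef_pos: [590.9, -224.4, 163.4]
tcp_rot: [3.141, -0.0, -2.867]
contact_force: [1.3, 0.3, 1.6]
opening: 0.842
```

servo_tool([
  [72,[-5,-50,0],[0,0,0]],
  [72,[-5,-45,0],[0,0,0]],
  [72,[0,0,20],[0,0,0]],
  [72,[0,0,40],[0,0,0]],
  [72,[0,0,30],[0,0,0]],
  [72,[0,0,0],[0,0,0]],
  [72,[0,0,0],[0,0,0]],
])

```text
clock: 22.05
eef_pos: [626.3, -311.2, 74.4]
tcp_rot: [-3.141, 0.0, -2.867]
contact_force: [-0.6, -0.1, 0.4]
opening: 0.843
```

```bash
python3 - <<'E'
from h import *
tomove(627,-311.5,12)
cv2.imwrite("pics/c9.png",np.hstack([cv2.resize(grab_frame("scene")[220:320,140:250],(440,400),interpolation=2),cv2.resize(grab_frame("top")[210:330,85:193],(360,400),interpolation=2)]))
E
```

```text
t 22.1 tool shift [-0.6 -0.5 62.4] turn z deg -0.0 pos [ 626.3 -311.2   74.4] rot [-3.141  0.    -2.867] open 72.0 F [-0.6 -0.1  0.4]
```

View pics/c9.png

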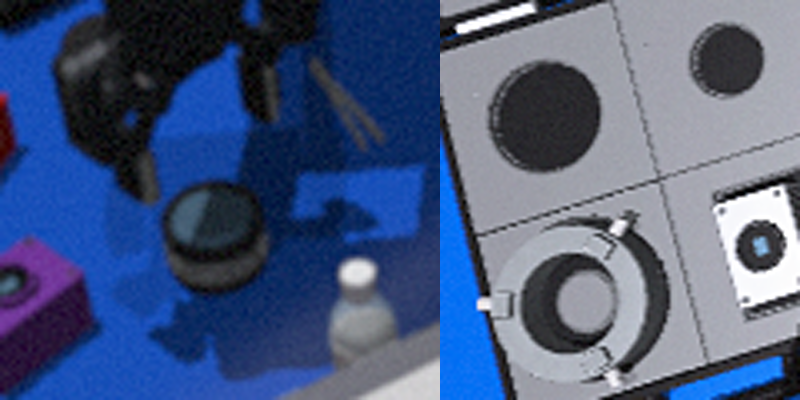

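The camera sits in its recess, and the fingers straddle the lens.

servo_tool([
  [72,[-0.5,-0.5,20],[0,0,0]],
  [72,[0,0,22],[0,0,0]],
  [72,[0,0,20],[0,0,0]],
  [72,[0,0,0],[0,0,0]],
  [72,[0,0,0],[0,0,0]],
  [40,[0,0,0],[0,0,0]],
  [40,[0,0,0],[0,0,0]],
  [40,[0,0,0],[0,0,0]],
])

```text
clock: 23.15
eef_pos: [627.5, -312.3, 13.1]
tcp_rot: [-3.14, 0.002, -2.867]
contact_force: [0.1, -0.2, 6.8]
opening: 0.601
```

servo_tool([
  [40,[0,0,0],[0,0,0]],
  [40,[0,0,0],[0,0,0]],
  [40,[0,0,-10],[0,0,0]],
  [40,[0,0,-30],[0,0,0]],
  [40,[0,0,-50],[0,0,0]],
  [40,[0,0,-20],[0,0,0]],
  [40,[0,0,0],[0,0,0]],
])

```text
clock: 24.02
eef_pos: [627.3, -312.2, 123.2]
tcp_rot: [-3.14, 0.002, -2.867]
contact_force: [0.4, -0.0, -1.9]
opening: 0.595
```

```bash
python3 - <<'E'
from h import *
tomove(524.2,297,58)
E
```

```text
t 24.0 tool shift [-65.9 614.4  65.2] turn z deg -0.0 pos [ 627.3 -312.2  123.2] rot [-3.140e+00  2.000e-03 -2.867e+00] open 50.8 F [ 0.4 -0.  -1.9]
```

servo_tool([
  [40,[-5.5,51,0],[0,0,0]],
  [40,[-5.5,51,0],[0,0,0]],
  [40,[-5.5,51,0],[0,0,0]],
  [40,[-5.5,51,0],[0,0,0]],
  [40,[-5.5,51,0],[0,0,0]],
  [40,[-5.5,51,0],[0,0,0]],
  [40,[-5.5,51,0],[0,0,0]],
  [40,[-5.5,51,0],[0,0,0]],
])

```text
clock: 25.02
eef_pos: [556.5, 94.2, 119.6]
tcp_rot: [3.141, -0.003, -2.867]
contact_force: [0.8, 0.6, -1.8]
opening: 0.596
```

servo_tool([
  [40,[-5.5,51,0],[0,0,0]],
  [40,[-5.5,51,0],[0,0,0]],
  [40,[-5.5,51,0],[0,0,0]],
  [40,[-5.5,53,0],[0,0,0]],
  [40,[0,0,25],[0,0,0]],
  [40,[0,0,40],[0,0,0]],
  [40,[0,0,0],[0,0,0]],
  [40,[0,0,0],[0,0,0]],
])

```text
clock: 26.02
eef_pos: [523.5, 296.8, 56.5]
tcp_rot: [-3.141, -0.001, -2.867]
contact_force: [0.7, -0.6, -1.0]
opening: 0.604
```

```bash
python3 - <<'E'
from h import *
tomove(524.2,297,35)
cv2.imwrite("pics/c10.png",np.hstack([cv2.resize(grab_frame("scene")[110:210,310:420],(440,400),interpolation=2),cv2.resize(grab_frame("top")[200:300,80:170],(360,400),interpolation=2)]))
E
```

```text
t 26.0 tool shift [-0.7 -0.  21.5] turn z deg -0.0 pos [523.5 296.8  56.5] rot [-3.141e+00 -1.000e-03 -2.867e+00] open 51.6 F [ 0.7 -0.6 -1. ]
```

View pics/c10.png

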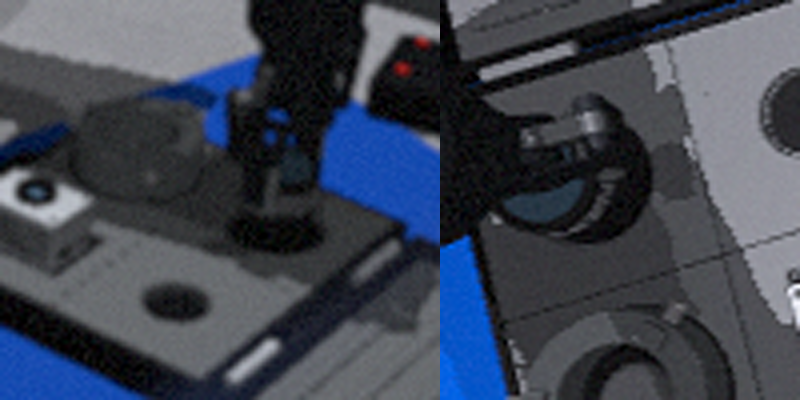

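servo_tool([
  [40,[-0.5,0,8],[0,0,0]],
  [40,[0,0,7],[0,0,0]],
  [40,[0,0,4],[0,0,0]],
  [40,[0,0,1],[0,0,0]],
  [40,[0,0,1],[0,0,0]],
  [40,[0,0,0],[0,0,0]],
  [40,[0,0,0],[0,0,0]],
])

```text
clock: 27.0
eef_pos: [524.1, 297.2, 35.7]
tcp_rot: [3.142, 0.0, -2.867]
contact_force: [-0.4, 0.8, -0.9]
opening: 0.596
```

servo_tool([
  [40,[0,0,0.5],[0,0,0]],
  [40,[0,0,0],[0,0,0]],
  [40,[0,0,0],[0,0,0]],
])

```text
clock: 27.38
eef_pos: [524.1, 297.2, 35.1]
tcp_rot: [-3.142, 0.0, -2.867]
contact_force: [-0.4, 0.1, -1.0]
opening: 0.603
```

servo_tool([
  [40,[0,0,1],[0,0,0]],
  [40,[0,0,0],[0,0,0]],
  [40,[0,0,0],[0,0,0]],
])

```text
clock: 27.75
eef_pos: [524.1, 297.2, 35.0]
tcp_rot: [3.142, 0.0, -2.867]
contact_force: [-4.2, -2.5, 9.5]
opening: 0.594
```

Contact. Releasing, then the eyepiece.

servo_tool([
  [40,[0,0,-0.8],[0,0,0]],
  [60,[0,0,0],[0,0,0]],
  [68,[0,0,0],[0,0,0]],
  [68,[0,0,0],[0,0,0]],
  [68,[0,0,-20],[0,0,0]],
  [68,[0,0,-40],[0,0,0]],
  [68,[0,0,-50],[0,0,0]],
  [68,[0,0,-20],[0,0,0]],
])

```text
clock: 28.75
eef_pos: [525.6, 298.0, 169.5]
tcp_rot: [3.14, 0.005, -2.867]
contact_force: [0.4, -0.1, -0.3]
opening: 0.795
```

```bash
python3 - <<'E'
from h import *
tomove(602.2,-48.7,75)
E
```

```text
t 28.8 tool shift [  20.2 -354.5   94.5] turn z deg -0.0 pos [525.6 298.  169.5] rot [ 3.14   0.005 -2.867] open 67.9 F [ 0.4 -0.1 -0.3]
```

servo_tool([
  [62,[3,-51,0],[0,0,0]],
  [62,[3,-51,0],[0,0,0]],
  [62,[3,-51,0],[0,0,0]],
  [62,[3,-51,0],[0,0,0]],
  [62,[3,-51,0],[0,0,0]],
  [62,[3,-51,0],[0,0,0]],
  [62,[2,-48,0],[0,0,0]],
  [62,[0,0,20],[0,0,0]],
])

```text
clock: 29.75
eef_pos: [603.0, -52.3, 147.6]
tcp_rot: [-3.139, 0.005, -2.87]
contact_force: [-0.1, 0.8, -0.3]
opening: 0.725
```

servo_tool([
  [62,[0,0,40],[0,0,0]],
  [62,[0,0,30],[0,0,0]],
  [62,[0,0,0],[0,0,0]],
  [62,[0,0,0],[0,0,0]],
])

```text
clock: 30.25
eef_pos: [601.8, -49.0, 76.6]
tcp_rot: [-3.141, 0.002, -2.867]
contact_force: [-0.3, 0.6, 0.6]
opening: 0.727
```

```bash
python3 - <<'E'
from h import *
tomove(602.2,-48.7,25)
cv2.imwrite("pics/c11.png",np.hstack([cv2.resize(grab_frame("scene")[180:270,240:340],(444,400),interpolation=2),cv2.resize(grab_frame("top")[210:330,85:193],(356,400),interpolation=2)]))
E
```

```text
t 30.2 tool shift [-0.5  0.2 51.6] turn z deg -0.0 pos [601.8 -49.   76.6] rot [-3.141e+00  2.000e-03 -2.867e+00] open 62.1 F [-0.3  0.6  0.6]
```

View pics/c11.png

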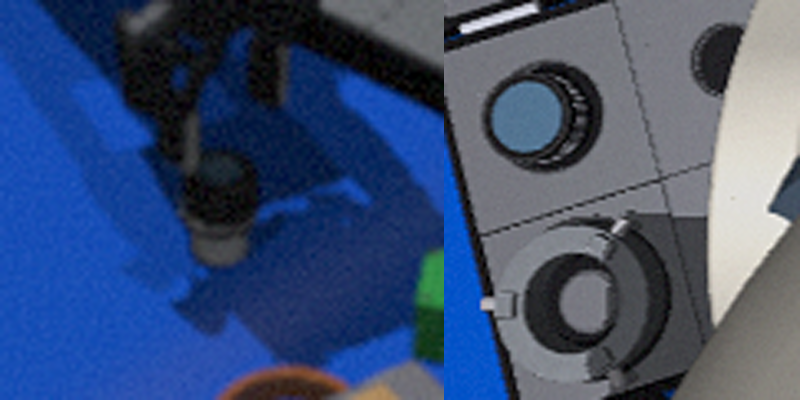

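The lens sits in its recess and the fingers straddle the eyepiece.

servo_tool([
  [62,[-0.5,0,18],[0,0,0]],
  [62,[0,0,18],[0,0,0]],
  [62,[0,0,16],[0,0,0]],
  [62,[0,0,0],[0,0,0]],
  [62,[0,0,0],[0,0,0]],
  [30,[0,0,0],[0,0,0]],
  [30,[0,0,0],[0,0,0]],
  [30,[0,0,0],[0,0,0]],
])

```text
clock: 31.35
eef_pos: [602.1, -48.9, 23.8]
tcp_rot: [-3.141, 0.002, -2.867]
contact_force: [-0.6, 0.4, 6.4]
opening: 0.474
```

servo_tool([
  [30,[0,0,0],[0,0,0]],
  [30,[0,0,0],[0,0,0]],
  [30,[0,0,-10],[0,0,0]],
  [30,[0,0,-30],[0,0,0]],
  [30,[0,0,-50],[0,0,0]],
  [30,[0,0,-10],[0,0,0]],
  [30,[0,0,0],[0,0,0]],
])

```text
clock: 32.22
eef_pos: [601.5, -48.9, 123.6]
tcp_rot: [-3.141, 0.001, -2.867]
contact_force: [-0.6, -0.5, -1.8]
opening: 0.474
```

```bash
python3 - <<'E'
from h import *
tomove(556.2,183.4,68)
E
```

```text
t 32.2 tool shift [-19.4 235.8  55.6] turn z deg -0.0 pos [601.5 -48.9 123.6] rot [-3.141e+00  1.000e-03 -2.867e+00] open 40.5 F [-0.6 -0.5 -1.8]
```

servo_tool([
  [30,[-4,47,0],[0,0,0]],
  [30,[-4,47,0],[0,0,0]],
  [30,[-4,47,0],[0,0,0]],
  [30,[-4,47,0],[0,0,0]],
  [30,[-3.5,47.5,0],[0,0,0]],
  [30,[0,0,20],[0,0,0]],
  [30,[0,0,35],[0,0,0]],
  [30,[0,0,0],[0,0,0]],
])

```text
clock: 33.22
eef_pos: [552.9, 182.3, 64.2]
tcp_rot: [-3.141, -0.008, -2.867]
contact_force: [-0.8, 0.2, -1.8]
opening: 0.467
```

servo_tool([
  [30,[0,0,0],[0,0,0]],
])

```text
clock: 33.35
eef_pos: [556.0, 182.9, 67.8]
tcp_rot: [-3.142, -0.001, -2.867]
contact_force: [-0.4, -0.7, -0.4]
opening: 0.467
```

```bash
python3 - <<'E'
from h import *
tomove(556.2,183.4,46)
cv2.imwrite("pics/c12.png",np.hstack([cv2.resize(grab_frame("scene")[130:230,300:410],(440,400),interpolation=2),cv2.resize(grab_frame("top")[190:290,120:210],(360,400),interpolation=2)]))
E
```

```text
t 33.4 tool shift [-0.3  0.4 21.8] turn z deg -0.0 pos [556.  182.9  67.8] rot [-3.142e+00 -1.000e-03 -2.867e+00] open 39.9 F [-0.4 -0.7 -0.4]
```

View pics/c12.png

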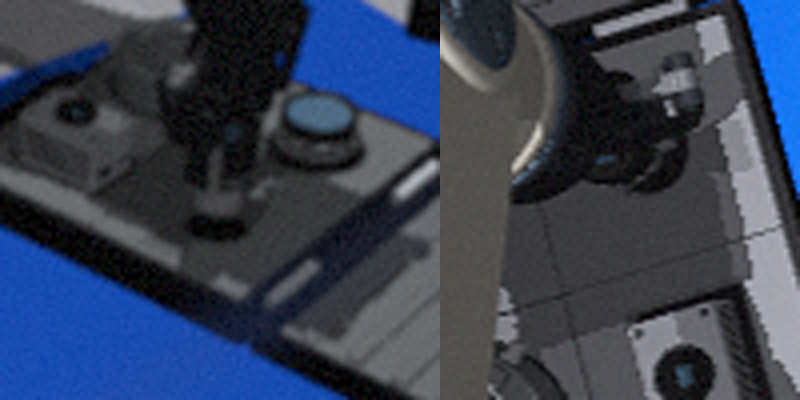

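servo_tool([
  [30,[0,0.5,8],[0,0,0]],
  [30,[0,0,7],[0,0,0]],
  [30,[0,0,4],[0,0,0]],
  [30,[0,0,1],[0,0,0]],
  [30,[0,0,1],[0,0,0]],
  [30,[0,0,0],[0,0,0]],
  [30,[0,0,0],[0,0,0]],
])

```text
clock: 34.33
eef_pos: [556.2, 183.7, 47.0]
tcp_rot: [-3.142, 0.0, -2.867]
contact_force: [0.2, -0.4, -1.4]
opening: 0.471
```

servo_tool([
  [30,[0,0,1],[0,0,0]],
  [30,[0,0,0],[0,0,0]],
  [30,[0,0,0],[0,0,0]],
])

```text
clock: 34.7
eef_pos: [556.0, 183.6, 45.9]
tcp_rot: [-3.142, -0.0, -2.867]
contact_force: [0.9, -0.0, -1.6]
opening: 0.467
```

servo_tool([
  [30,[0,0,1],[0,0,0]],
  [30,[0,0,0],[0,0,0]],
  [30,[0,0,0],[0,0,0]],
])

```text
clock: 35.08
eef_pos: [556.2, 183.6, 45.8]
tcp_rot: [3.142, 0.0, -2.867]
contact_force: [-2.2, -0.2, 9.2]
opening: 0.472
```

servo_tool([
  [30,[0,0,-0.8],[0,0,0]],
  [50,[0,0,0],[0,0,0]],
  [58,[0,0,0],[0,0,0]],
  [58,[0,0,0],[0,0,0]],
  [58,[0,0,-20],[0,0,0]],
  [58,[0,0,-40],[0,0,0]],
  [58,[0,0,-50],[0,0,0]],
  [58,[0,0,-50],[0,0,0]],
])

```text
clock: 36.08
eef_pos: [555.8, 183.5, 207.0]
tcp_rot: [-3.142, -0.0, -2.867]
contact_force: [-0.1, -0.1, 0.2]
opening: 0.679
```

servo_tool([
  [58,[0,-50,0],[0,0,0]],
  [58,[0,-50,0],[0,0,0]],
  [58,[0,-50,0],[0,0,0]],
  [58,[0,-50,0],[0,0,0]],
  [58,[0,-50,0],[0,0,0]],
  [58,[0,-50,0],[0,0,0]],
  [58,[0,-50,0],[0,0,0]],
  [58,[0,0,0],[0,0,0]],
])

```text
clock: 37.08
eef_pos: [651.4, -156.6, 205.3]
tcp_rot: [-3.141, 0.0, -2.87]
contact_force: [0.4, 0.5, -0.8]
opening: 0.678
```

```bash
python3 - <<'E'
from h import *
T=grab_frame("top")
for n,p,z in(("ring_light_mid",(410.6,265),33),("aux_lens_mid",(524.2,297),25),("eyepiece_mid",(556.2,183.4),25),("camera_mid",(442.6,151.4),25)): print(n,p,fit(n,p,("top",),n=="camera_mid",z))
for t in("paste_jar_mid","loupe_mid"):
    W=np.linalg.inv(K["top"]["world_to_cam"])
    for d in boxes_of("top",t)[:3]:print(t,round(d["conf"],2),np.round((W@np.r_[d["centre"],1])[:3]))
s=grab_frame("scene")
cv2.imwrite("pics/c13.png",np.hstack([cv2.resize(s[115:225,280:420],(420,330),interpolation=2),cv2.resize(T[205:335,80:220],(380,353),interpolation=2)[:330]]))
E
```

```text
ring_light_mid (410.6, 265) {'top': ([412.91, 265.56, 0.03], np.float64(0.093))}
aux_lens_mid (524.2, 297) {'top': ([521.84, 296.95, 0.08], np.float64(0.143))}
eyepiece_mid (556.2, 183.4) {'top': ([554.47, 183.45, 0.12], np.float64(0.166))}
camera_mid (442.6, 151.4) {'top': ([442.86, 151.61, 0.27], np.float64(0.132))}
```

View pics/c13.png

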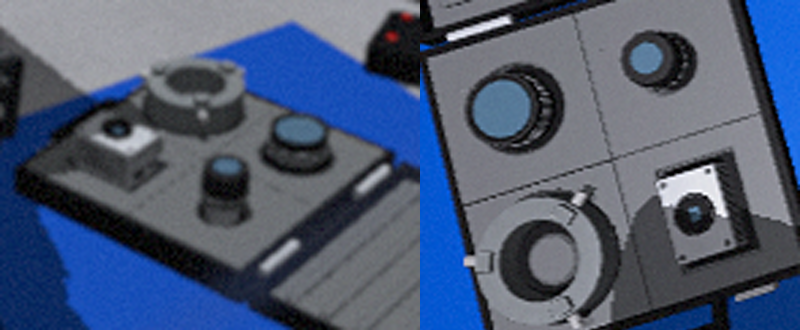

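```bash
python3 -c "
from rig import *
print(sign_off(), sense()['clock'])"
```

```text
the job is handed in; nothing more can be done
the job is handed in; nothing more can be done
```

All four optics are packed in the lens case, each released on its own insert, and the job was handed in at about 37 s of the 102 s allowed.

- **Position:** In the last top-camera picture, each optic's measured centre was within about 2.5 mm of its insert's centre (limit 12 mm). They look upright and fully seated in both views.
- **Setting down:** Each was lowered until the wrist force showed contact, the highest reading being about 20 N with the ring light, and released right after backing off by under 1 mm. Nothing was dropped.
- **Paste jar and loupe:** The final check returned no reading for either, most likely because the arm was hiding them. No planned move went near them, but I did not confirm their positions after the work.
- **Disagreement between cameras:** The scene camera's first estimates differed from the top camera's by about 10 mm in x. I used the top camera, and the grasps and final positions agreed with it.

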